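Close the sloped pupa separator with its four-hole cover

ROBOT

A 6-joint arm with a two-finger parallel gripper is mounted at the origin on the work surface. World frame = base frame: x ahead of the robot, y to its left, z up, the work surface at z = 0. Lengths are in mm, angles in rad, forces in N, time in s.
With the tool pointing down it reaches from about 275 to 1000 mm from the base axis. Payload 8.4 kg.
Tool frame: the origin (TCP) lies midway between the tips of the shut fingers; the grasp point (between the pads) lies behind it (r.pinch_z is the z of the grasp point in the tool frame, in mm); z points along the fingers, y is the direction in which the jaws open and shut (so a half turn about z gives the same grasp; the last joint's range is limited). The gripper opens to 85 mm and grips with 20 to 120 N. Pads are 22 mm wide; open, the fingers measure 114 mm over their backs; the gripper's body (76 mm by 85 mm) begins 54 mm behind the grasp point. The pads swing forward as they close: fully open they stand 13 mm farther back than shut.
Start: joints at [1.21, 0.353, 1.633, -0, 1.155, -0.002], TCP at [219.468, 585.202, 231.281] pointing down, gripper open.
Joint ranges: [-2.63, 2.63], [-0.92, 2.1], [0.06, 2.66], [-1.3, 4.44], [0, 2.69], [-3.02, 3.02]. Speed limits (rad/s): [2.22, 2.22, 2.79, 3.14, 3.14, 3.14].

INTERFACE

Orientations are given as [roll, pitch, yaw] about the fixed x, y, z axes, in that order (R = Rz(yaw) Ry(pitch) Rx(roll)).
In Python, from rig import r, optics, ticket gives the robot as it stands.
- The arm moves only by the shell command python3 -m jog 'ROWS' [FORCE]. ROWS is text: rows parted by semicolons, each of 7 numbers parted by spaces: the closure in counts, from 0 (fully open) to 255 (shut), then the shift along the tool's x, y, z in mm, then the turn, a rotation vector about the tool's x, y, z in degrees. A call has 1 to 5 rows; each row shifts and turns the pose as measured when the row begins, along the tool's axes as they then stand; what a row does not reach is not made up. A row lasts 1/12 s, in which the tool goes at most 41.7 mm and 7.16 degrees, less where a joint would pass 70% of its speed; a pose out of reach is approached as far as the arm can. A call with a gripper value outside its range is refused whole. The fingers move at their own pace and stop on an object; FORCE is the grip in N (left out, the last holds). Time passes only in rows, so rows that do not move let the fingers close. It gives the time, the measured TCP pose, the force and the opening at its end, in the units of the state.
- r.sense(): the state, without advancing time (a new reading comes with each control period).
- optics.grab_frame(name): name is "scene" or "top"; returns the picture (420x560x3 uint8, red, green, blue); there is no depth.
- optics.camera_info(name): a dict with "fx", "fy", "cx", "cy" (pixels), "world_from_camera" (4x4, takes a point from camera to world coordinates). Camera axes: x right, y down, z forward; pixel columns grow to the right and rows downward; lengths in mm; the calibration is good to about 2 mm. A picture is of the moment at which its call begins. camera_info takes no time and is no camera call.
- ticket.sign_off(): hands the job in, once; it reports no verdict.
The state is a dict: "clock": time; "qpos": joint angles; "qvel": joint speeds; "joint_efforts": joint torques, N m; "eef_pos": TCP position; "tcp_rot": TCP orientation; "contact_force": force on the tool from outside, world axes, zero at the start; "wrist_torque": the same for the moment, N m; "opening": opening from 0.0 (shut) to 1.0 (fully open).
Only numpy, scipy, OpenCV 4.12 (cv2) and the standard library are available. Lean on these libraries where they do the work, as an engineer would, in place of code of your own. Each camera call takes 0.05 s, during which the arm holds its last target.

TASK

Take the white square cover that has a centre hole and four corner holes and fit it on the round hub of the sloped separator board, over the centre spigot and all four studs, so that it lies fully home and flat on the hub with its handle outwards, and let go of it. The stud ring may have been left turned somewhat, so feel for the angle at which the cover drops on rather than forcing it. Leave the other cover, the larva cup, the stack of dishes and the jar where they stand.

Things in the scene. Friction and masses are not known exactly. Their poses are not given: they have to be found in the camera images.
- cover: The cover to fit: white plastic plate 100 x 100 x 8 mm, about 0.22 kg, lying flat, handle up. Origin: centre of the plate's underside; z up through the plate to the handle, x along the handle. Through holes: centre hole of 22.4 mm diameter, four of 10.5 mm at x = +/-33, y = +/-33 mm (so it fits in any of four quarter turns).
- cover_handle (a point): Middle of the cover's handle, 44 mm above the plate's underside on its axis. The handle is a straight bridge bar along the cover's x, 64 mm long, 12 mm wide (y), 14 mm high (z = 37 to 51 mm), on two posts 10 mm wide at x = +/-27 mm, with free space below it between the posts.
- hub: Round hub fixed on the sloped board (35 deg from level, 270 x 250 mm) of the separator stand, on the left of the bench; it does not move. Origin: centre of the flat seat the cover must lie on, 125 mm above the bench. z points straight out of the board, 35 deg from vertical, leaning to its low side; x up the slope, y level. Rails along two board edges rise 8 mm above the seat.
- spigot_tip (a point): Top of the steel spigot at the hub's centre, 22 mm above the seat along the hub's z. The spigot is 20 mm in diameter; its last 4 mm taper to 14 mm. It enters the cover's centre hole first: when the cover rests on the stud tips, its underside is 14 mm above the seat.
- stud_circle (a point): Same point as the hub's origin. Here sits the 124 mm steel stud ring: four studs of 8 mm diameter, 14 mm tall (last 3 mm taper to 5 mm), at x = +/-33, y = +/-33 mm of the hub when the ring is at its mark. It was left turned about z by up to 0.55 rad either way; this is not measured and must be seen or felt. The ring is too stiff to be turned by the cover. The fitted cover stays by its weight.
- spare: The other cover, a bystander to leave alone: same plate and handle, 100 x 100 x 8 mm, but no centre hole and only two 13 mm holes at y = +/-36 mm. Origin and axes as for the cover. The two covers change places from start to start.
- larva_cup: Bystander: open clear plastic cup, 90 mm wide at the rim, 60 mm tall. Origin: centre of its underside.
- dishes: Bystander: a clear round stack of dishes, 90 mm in diameter, 32 mm tall. Origin: centre of its underside.
- jar: Bystander: lidded glass jar, 64 mm in diameter, 75 mm tall. Origin: centre of its underside.

How it is judged:
By the outcome, as a careful person would: the job done as asked, in the order asked, and still so for the second after the job is handed in, with the robot touching nothing.
It also fails if it takes over 58 s, if anything falls off the work surface, if the arm or the gripper's body presses on something with over 40 N, if the wrist force passes 120 N, or if a joint passes its speed limit or range.

## Working session

There is one attempt and no reset: what is moved stays moved. The work goes in short steps, Python scripts to look and compute and a shell command to move; the robot and the scene stay as the last step left them, time stands still between calls to the robot, and variables do not carry over. Pictures are saved under pics/ and viewed, and the job is handed in when it is done.

```bash
mkdir -p pics; ls; python3 - <<'E'
from rig import r, optics
import cv2
s=r.sense(); print(s, r.pinch_z)
for n in ("scene","top"):
    i=optics.camera_info(n); print(n,i)
    cv2.imwrite(f"pics/{n}0.png",optics.grab_frame(n)[:,:,::-1])
E
```

```text
pics
{'clock': 0.0, 'qpos': array([ 1.20959626e+00,  3.53660469e-01,  1.63413915e+00,  2.37588493e-07,
        1.15518598e+00, -2.43824011e-03]), 'qvel': array([ 0.00166048, -0.00054608, -0.0014485 , -0.00137787,  0.00157927,
       -0.00098322]), 'joint_efforts': array([-8.33275881e-04, -6.05247545e+01, -3.42065299e+01, -1.24833496e-04,
        9.49390931e-03,  7.51240009e-06]), 'eef_pos': array([219.30136427, 584.75481448, 230.55183654]), 'tcp_rot': array([-3.14019971e+00, -3.61355594e-06,  2.78283073e+00]), 'contact_force': array([ 1.29365332, -0.03775346, -0.13182884]), 'wrist_torque': array([0.0369865 , 0.01533062, 0.01721042]), 'opening': 1.0028401725837854} -18.700000000000003
scene {'fx': 492.1031008607256, 'fy': 492.1031008607256, 'cx': 285.34246684119154, 'cy': 205.5425090257533, 'world_from_camera': array([[ 6.63945139e-01,  5.39505792e-01, -5.17793735e-01,
         1.11992883e+03],
       [ 7.47777250e-01, -4.81292517e-01,  4.57369322e-01,
        -5.24623585e+02],
       [-2.45685211e-03, -6.90862514e-01, -7.22981985e-01,
         9.99978560e+02],
       [ 0.00000000e+00,  0.00000000e+00,  0.00000000e+00,
         1.00000000e+00]])}
top {'fx': 413.316943799223, 'fy': 413.316943799223, 'cx': 282.4601273616317, 'cy': 208.66954125524782, 'world_from_camera': array([[ 3.04836062e-02, -9.77745544e-01,  2.07567823e-01,
         2.75104884e+02],
       [-9.99520362e-01, -3.09526819e-02,  9.88295176e-04,
         1.59651680e+01],
       [ 5.45847958e-03, -2.07498392e-01, -9.78220130e-01,
         1.17350495e+03],
       [ 0.00000000e+00,  0.00000000e+00,  0.00000000e+00,
         1.00000000e+00]])}
```

View pics/scene0.png

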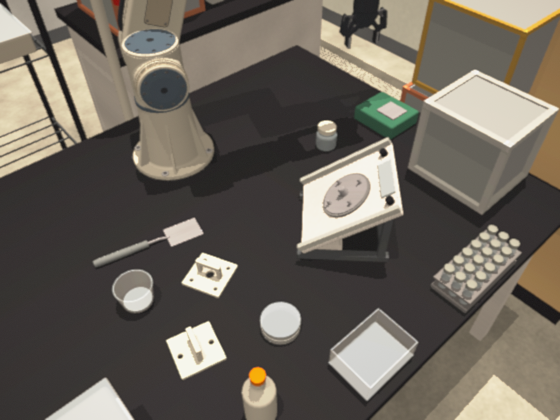

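View pics/top0.png

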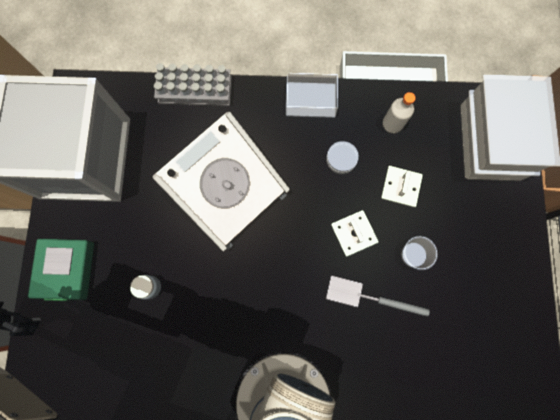

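```bash
cat > h.py <<'E'
import numpy as np, cv2
from rig import r, optics
def proj(n,P):
    i=optics.camera_info(n);T=np.linalg.inv(i['world_from_camera']);P=np.atleast_2d(P)
    c=P@T[:3,:3].T+T[:3,3]; return np.c_[i['fx']*c[:,0]/c[:,2]+i['cx'],i['fy']*c[:,1]/c[:,2]+i['cy']]
def ray(n,uv):
    i=optics.camera_info(n);T=i['world_from_camera']
    d=T[:3,:3]@np.array([(uv[0]-i['cx'])/i['fx'],(uv[1]-i['cy'])/i['fy'],1]); return T[:3,3],d/np.linalg.norm(d)
def onz(n,uv,z):
    o,d=ray(n,uv); return o+d*(z-o[2])/d[2]
def onplane(n,uv,p,nn):
    o,d=ray(n,uv); return o+d*(np.dot(p-o,nn)/np.dot(d,nn))
def tri(a,b):
    o1,d1=ray('scene',a);o2,d2=ray('top',b)
    A=np.c_[d1,-d2];t=np.linalg.lstsq(A,o2-o1,rcond=None)[0]
    p,q=o1+t[0]*d1,o2+t[1]*d2
    return (p+q)/2,np.linalg.norm(p-q)
E
python3 - <<'E'
from h import *
for n in('scene','top'):print(n,proj(n,[[0,0,0],[219,585,231]]))
for n,boxes in {'scene':[(290,130,130,130),(150,235,110,150)],'top':[(140,100,160,160),(320,150,120,120)]}.items():
    im=cv2.imread(f'pics/{n}0.png')
    ts=[cv2.resize(im[y:y+h,x:x+w],(w*4 if 0 else 560,int(560*h/w)),interpolation=cv2.INTER_CUBIC) for x,y,w,h in boxes]
    for k,t in enumerate(ts): cv2.imwrite(f'pics/z_{n}{k}.png',t[:600])
E
```

```text
scene [[174.08285733 152.63944138]
 [360.43779004  48.30626144]]
top [[282.90183974 403.03771268]
 [ 21.27479088 314.30739474]]
```

View pics/z_scene0.png

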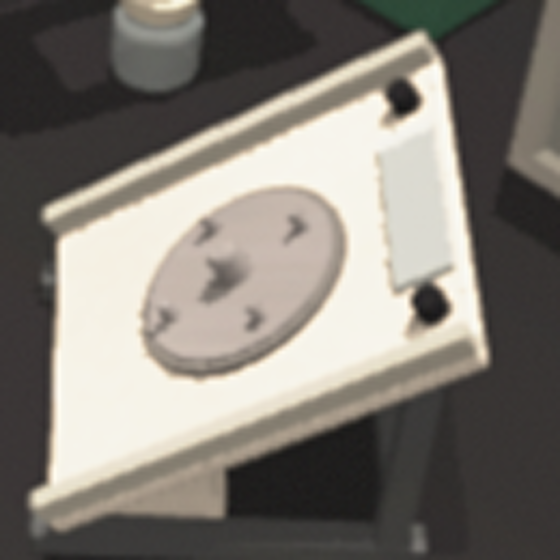

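View pics/z_scene1.png

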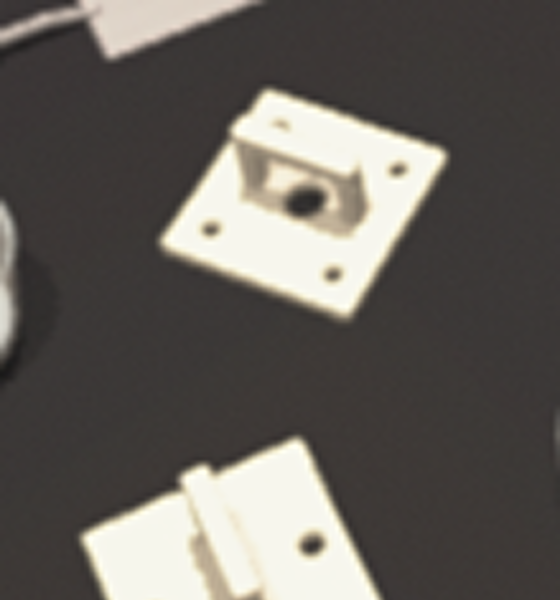

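View pics/z_top0.png

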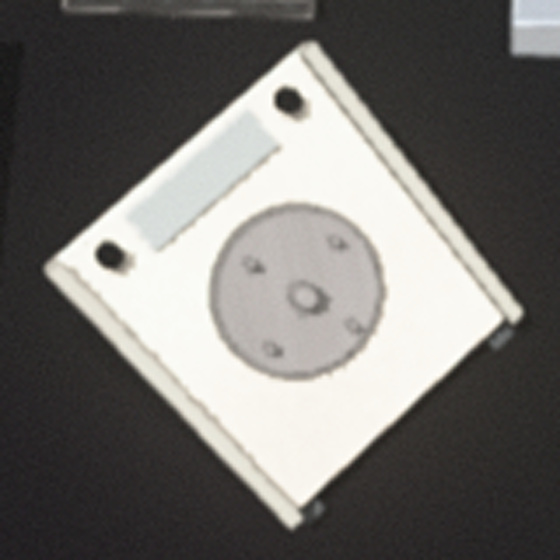

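View pics/z_top1.png

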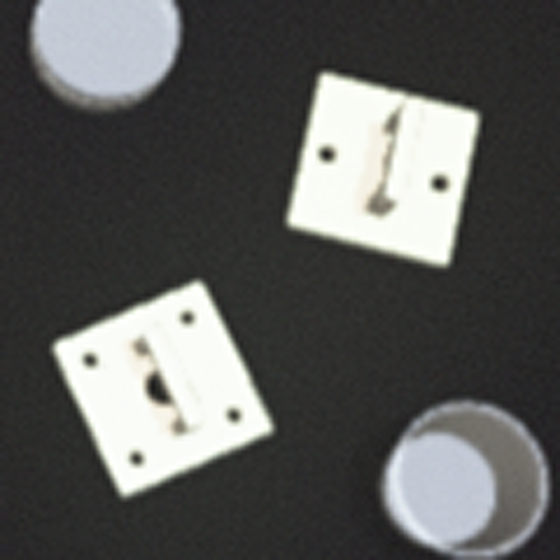

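```bash
python3 - <<'E'
from h import *
def big(n): return cv2.imread(f'pics/{n}0.png')
C={}
for n,c0 in(('scene',(346,195)),('top',(226,183))):
    im=big(n); g=im.astype(int)
    v=cv2.cvtColor(im,cv2.COLOR_BGR2GRAY)
    m=((v>60)&(v<205)).astype(np.uint8)
    x,y=c0; mm=np.zeros_like(m); mm[y-40:y+40,x-40:x+40]=m[y-40:y+40,x-40:x+40]
    mm=cv2.morphologyEx(mm,cv2.MORPH_OPEN,np.ones((3,3)))
    cs=cv2.findContours(mm,cv2.RETR_EXTERNAL,cv2.CHAIN_APPROX_NONE)[0]
    c=max(cs,key=cv2.contourArea); e=cv2.fitEllipse(cv2.convexHull(c)); C[n]=e[0]; print(n,e,cv2.contourArea(c))
print('hub',tri(C['scene'],C['top']))
S=lambda p:(p[0]/4.308+290-.4,p[1]/4.308+130-.4); T=lambda p:(p[0]/3.5+140-.4,p[1]/3.5+100-.4)
P=[]
for nm,a,b in [('k1',(403,97),(110,255)),('k2',(430,302),(288,100)),('c1',(425,40),(50,268)),('c2',(485,360),(310,45)),('c3',(45,215),(298,522)),('c4',(35,500),(520,315)),('spig',(225,265),(303,293))]:
    p,e=tri(S(a),T(b)); P.append(p); print(nm,p.round(1),e.round(1))
P=np.array(P)
for a,b in((P[2],P[4]),(P[3],P[5])): d=a-b; print('upslope',np.degrees(np.arctan2(d[1],d[0])),np.degrees(np.arctan2(d[2],np.hypot(d[0],d[1]))),np.linalg.norm(d))
for a,b in((P[2],P[3]),(P[4],P[5])): d=a-b; print('across',np.degrees(np.arctan2(d[1],d[0])),d)
E
```

```text
scene ((346.0021667480469, 195.2100830078125), (34.74618148803711, 55.42267990112305), 49.324649810791016) 1461.0
top ((224.3902587890625, 182.85977172851562), (50.06108093261719, 50.802696228027344), 39.99635314941406) 1941.5
hub (array([563.59980916, 172.18319223, 118.10070354]), np.float64(0.9576825165074946))
k1 [566.2 295.  192.1] 0.6
k2 [686.6 176.6 192.4] 0.3
c1 [550.7 331.  206.6] 0.9
c2 [731.6 164.7 191. ] 3.7
c3 [396.4 169.7  56.5] 0.1
c4 [567.    3.2  57.6] 1.0
spig [557.2 163.9 134. ] 4.0
upslope 46.26590583231407 33.91258374341507 269.01046873855285
upslope 44.438422505243025 30.048565287176373 266.39872668895856
across 137.40817438460687 [-180.92179642  166.31848837   15.58016226]
across 135.70590800462196 [-170.61099093  166.45795025   -1.11327705]
```

```bash
python3 - <<'E'
from h import *
for n,x,y,w,h in(('scene',315,165,62,56),('top',194,153,62,58)):
    f=np.mean([optics.grab_frame(n).astype(float) for _ in range(4)],0)[:,:,::-1].astype(np.uint8)
    cv2.imwrite(f'pics/{n}_avg.png',f)
    t=f[y:y+h,x:x+w]; t=cv2.resize(t,None,fx=10,fy=10,interpolation=cv2.INTER_CUBIC)
    t=np.clip((t.astype(float)-60)*1.7,0,255).astype(np.uint8); cv2.imwrite(f'pics/y_{n}.png',t)
E
```

```text
(no output)
```

View pics/y_scene.png

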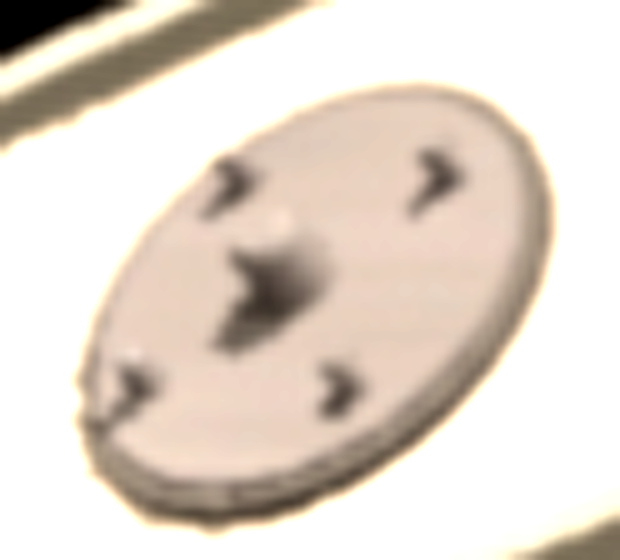

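View pics/y_top.png

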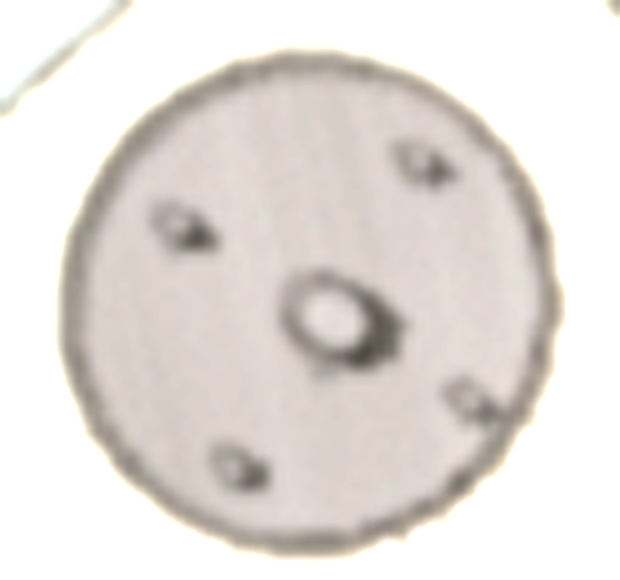

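```bash
cat > hub.py <<'E'
from h import *
TL=np.radians(35)
def frame(yaw):
    u=np.array([np.cos(yaw),np.sin(yaw),0]);x=u*np.cos(TL)+np.array([0,0,np.sin(TL)])
    z=-u*np.sin(TL)+np.array([0,0,np.cos(TL)]); return np.c_[x,np.cross(z,x),z]
E
python3 - <<'E'
from hub import *
for n,x,y,w,h in(('scene',315,165,62,56),('top',194,153,62,58)):
    f=cv2.imread(f'pics/{n}_avg.png'); t=cv2.resize(f[y:y+h,x:x+w],None,fx=10,fy=10,interpolation=cv2.INTER_CUBIC)
    v=cv2.cvtColor(t,cv2.COLOR_BGR2GRAY); 
    print(n,v[300,::20])
    lo,hi=(160,205) if n=='top' else (160,214)
    m=((v>lo)&(v<hi)).astype(np.uint8); m=cv2.morphologyEx(m,cv2.MORPH_OPEN,np.ones((15,15)))
    c=max(cv2.findContours(m,cv2.RETR_EXTERNAL,cv2.CHAIN_APPROX_NONE)[0],key=cv2.contourArea)
    e=cv2.fitEllipse(cv2.convexHull(c)); px=(e[0][0]/10-.45+x,e[0][1]/10-.45+y)
    print(n,e,px,onz(n,px,125))
    b=t.copy();cv2.ellipse(b,e,(0,0,255),1);cv2.imwrite(f'pics/e_{n}.png',b)
# stud angles from top view
uv=lambda p:(p[0]/10-.45+194,p[1]/10-.45+153)
H=onz('top',uv((312,303)),125)
for yaw in np.radians([45,46,47]):
    R=frame(yaw);p0=H+14*R[:,2]
    for s in [(180,216),(412,155),(468,397),(235,460)]:
        q=R.T@(onplane('top',uv(s),p0,R[:,2])-H); print(q.round(1),np.degrees(np.arctan2(q[1],q[0])).round(1),np.hypot(q[0],q[1]).round(1))
    q=R.T@(onplane('top',uv((332,318)),H+22*R[:,2],R[:,2])-H);print('spig',q.round(1))
E
```

```text
scene [240 240 241 240 242 212 181 188 186 186 186 185 141  92  98 116 162 186
 186 187 186 186 186 187 185 160 138 222 244 243 243]
scene ((308.0855407714844, 282.0662536621094), (311.4085693359375, 516.8552856445312), 51.98588562011719) (345.3585540771484, 192.75662536621093) [560.65536558 171.39800152 125.        ]
top [250 250 252 184 157 184 185 184 185 186 187 185 189 190 171 164 187 180
 137 147 187 189 190 189 189 190 193 168 179 249 247]
top ((311.1944580078125, 302.36370849609375), (454.319580078125, 477.0074768066406), 33.9373893737793) (224.66944580078126, 182.78637084960937) [562.23670039 170.83444303 125.        ]
[45.2 12.6 14. ] 15.6 46.9
[ 16.8 -43.4  14. ] -68.8 46.6
[-43.3 -14.2  14. ] -161.9 45.6
[-13.4  42.9  14. ] 107.4 45.0
spig [ 0.7  0.5 22. ]
[45.4 12.1 14. ] 14.9 47.0
[ 16.  -43.6  14. ] -69.8 46.4
[-43.6 -13.4  14. ] -162.9 45.6
[-12.7  43.3  14. ] 106.3 45.1
spig [ 0.7  0.8 22. ]
[45.6 11.6 14. ] 14.3 47.0
[ 15.3 -43.7  14. ] -70.7 46.3
[-43.8 -12.7  14. ] -163.9 45.6
[-11.9  43.6  14. ] 105.3 45.2
spig [ 0.8  1.  22. ]
```

View pics/e_top.png

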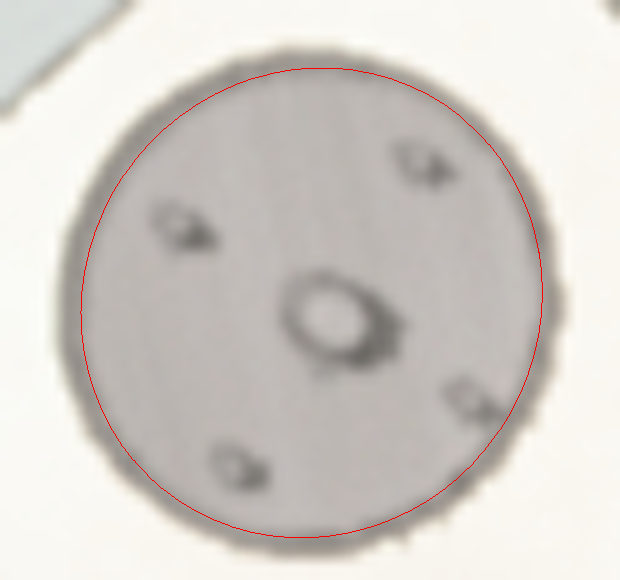

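View pics/e_scene.png

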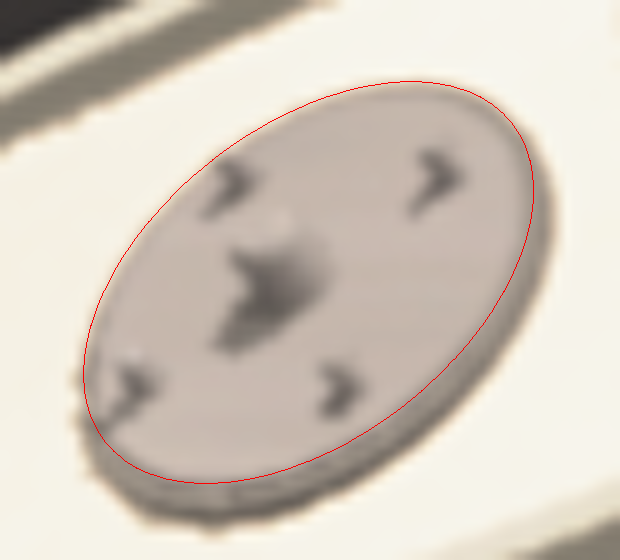

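```bash
python3 - <<'E'
from hub import *
H=np.array([561.5,171.1,125.])
f=cv2.imread('pics/top_avg.png');v=cv2.cvtColor(f,cv2.COLOR_BGR2GRAY)
# board outline
m=(v>150).astype(np.uint8);
x0,y0,w,h=140,100,160,160;mm=np.zeros_like(m);mm[y0:y0+h,x0:x0+w]=m[y0:y0+h,x0:x0+w]
c=max(cv2.findContours(mm,0,cv2.CHAIN_APPROX_NONE)[0],key=cv2.contourArea)[:,0,:]
R=frame(np.radians(46))
for it in range(2):
  for nm,a,b in(('low',(237,239),(282,197)),('high',(160,171),(222,119)),('railL',(160,188),(215,243)),('railR',(238,122),(280,180))):
    a=np.array(a,float);b=np.array(b,float);d=(b-a)/np.linalg.norm(b-a);t=(c-a)@d;s=(c-a)@np.array([-d[1],d[0]])
    k=(t>0)&(t<np.linalg.norm(b-a))&(abs(s)<5);p=c[k].astype(float)
    q=np.array([onplane('top',u,H+ (8*R[:,2] if 'rail' in nm else -6*R[:,2]),R[:,2]) for u in p])
    vx,vy,_,_=cv2.fitLine(q[:,:2].astype(np.float32),cv2.DIST_HUBER,0,.01,.01).ravel();g=np.degrees(np.arctan2(vy,vx));print(nm,k.sum(),(g-90 if 'l' not in nm[0]+'' else g)%90 if 0 else g%90)
# cover
for n,box in(('top',(325,205,60,60)),('scene',(175,245,70,60))):
    f=cv2.imread(f'pics/{n}_avg.png');v=cv2.cvtColor(f,cv2.COLOR_BGR2GRAY);x,y,w,h=box
    t=cv2.resize(f[y:y+h,x:x+w],None,fx=10,fy=10,interpolation=cv2.INTER_CUBIC);cv2.imwrite(f'pics/c_{n}.png',t)
    g=cv2.cvtColor(t,cv2.COLOR_BGR2GRAY);m=(g>130).astype(np.uint8)
    cc=max(cv2.findContours(m,0,2)[0],key=cv2.contourArea);r_=cv2.minAreaRect(cc);print(n,r_)
    hs,hr=cv2.findContours(m,cv2.RETR_CCOMP,2);
    for k,(q) in enumerate(hs):
        if hr[0][k][3]>=0 and cv2.contourArea(q)>200:
            M=cv2.moments(q);u=M['m10']/M['m00'],M['m01']/M['m00'];px=(u[0]/10-.45+x,u[1]/10-.45+y);print(np.round(u),cv2.contourArea(q),onz(n,px,8).round(1))
E
```

```text
low 45 45.535503
high 61 45.589973
railL 56 45.440117
railR 57 45.37274
low 45 45.535503
high 61 45.589973
railL 56 45.440117
railR 57 45.37274
top ((298.0935974121094, 280.2931213378906), (372.5158386230469, 364.8876037597656), 65.34410095214844)
[243. 433.] 392.5 [ 415.2 -173.9    8. ]
[451. 340.] 387.0 [ 443.5 -233.2    8. ]
[287. 285.] 2267.0 [ 457.9 -186.7    8. ]
[143. 222.] 413.0 [ 474.7 -145.6    8. ]
[351. 131.] 340.0 [ 503.  -205.4    8. ]
scene ((345.1640625, 292.40667724609375), (471.1786804199219, 382.68634033203125), 20.62165069580078)
[404. 440.] 265.5 [ 503.2 -206.4    8. ]
[164. 352.] 261.5 [ 443.3 -235.     8. ]
[349. 297.] 4069.5 [ 460.  -191.7    8. ]
[451. 290.] 1076.0 [ 475.  -171.6    8. ]
[531. 234.] 223.0 [ 474.6 -146.8    8. ]
[258. 229.] 949.0 [ 428.2 -196.6    8. ]
```

View pics/c_top.png

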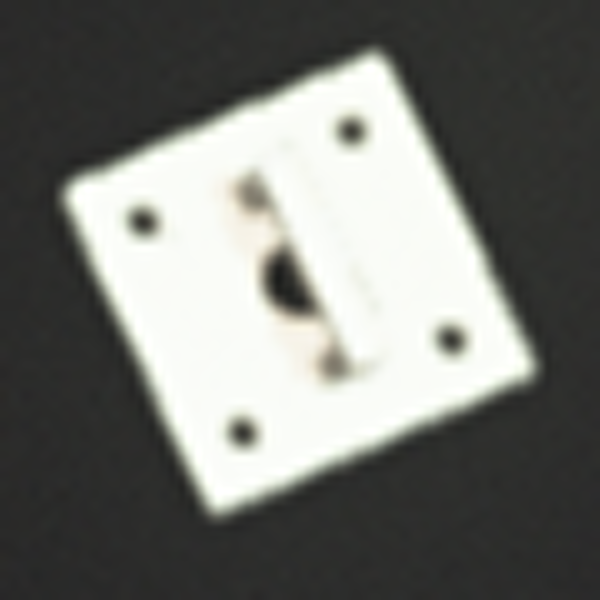

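View pics/c_scene.png

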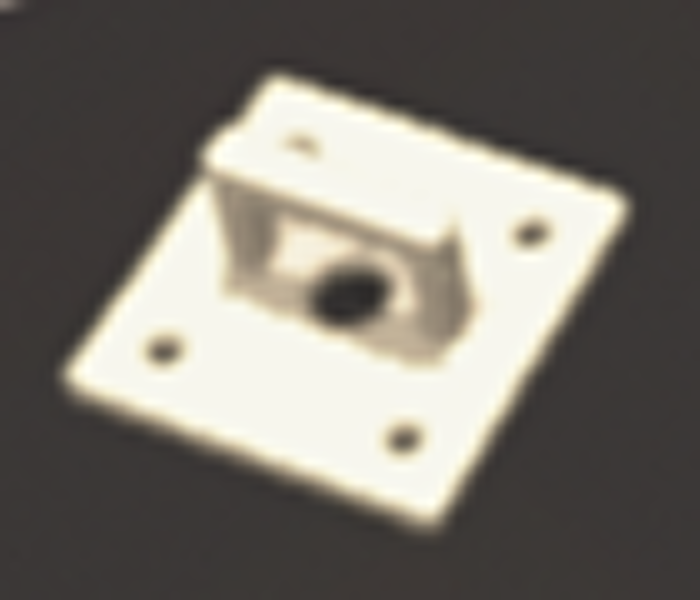

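```bash
cat > plan.py <<'E'
from hub import *
from scipy.spatial.transform import Rotation as Ro
def cur():
    s=r.sense(); return np.array(s['eef_pos']),Ro.from_euler('xyz',s['tcp_rot']),s
def plan(P,Rt,n=None,vm=38.,wm=6.5,show=True):
    p,R,s=cur(); rel=(R.inv()*Rt).as_rotvec(degrees=True); d=np.array(P)-p
    k=max(1,int(np.ceil(max(np.linalg.norm(d)/vm,np.linalg.norm(rel)/wm))))
    print('rows needed',k,'dist',np.linalg.norm(d).round(1),'rot',np.linalg.norm(rel).round(1),'err tool',(R.inv().apply(d)).round(1),rel.round(2))
    if show:
        Ri=R
        for i in range(min(k,n or k)):
            print(*Ri.inv().apply(d/k).round(1),*(rel/k).round(2)); Ri=Ri*Ro.from_rotvec(rel/k,degrees=True)
def down(yaw): return Ro.from_euler('xyz',[180,0,yaw],degrees=True)
H=np.array([561.5,171.1,125.]);HY=np.radians(45.5);HR=frame(HY)
def hubtool(phi): # tool x at angle phi deg in hub frame, z into hub
    return Ro.from_matrix(HR)*Ro.from_euler('z',phi,degrees=True)*Ro.from_euler('x',180,degrees=True)
E
python3 - <<'E'
from plan import *
print(r.pinch_z,r.sense()['clock'])
plan([459,-190,160],down(25.2))
E
```

```text
-18.700000000000003 0.5
rows needed 22 dist 814.5 rot 134.2 err tool [-496.5 -641.7   71.3] [ -0.     0.   134.24]
-22.6 -29.2 3.2 -0.0 0.0 6.1
-25.5 -26.6 3.2 -0.0 0.0 6.1
-28.2 -23.7 3.2 -0.0 0.0 6.1
-30.6 -20.6 3.2 -0.0 0.0 6.1
-32.6 -17.2 3.2 -0.0 0.0 6.1
-34.3 -13.7 3.2 -0.0 0.0 6.1
-35.5 -10.0 3.2 -0.0 0.0 6.1
-36.4 -6.1 3.2 -0.0 0.0 6.1
-36.8 -2.2 3.2 -0.0 0.0 6.1
-36.8 1.7 3.2 -0.0 0.0 6.1
-36.5 5.6 3.2 -0.0 0.0 6.1
-35.6 9.5 3.2 -0.0 0.0 6.1
-34.4 13.2 3.2 -0.0 0.0 6.1
-32.8 16.8 3.2 -0.0 0.0 6.1
-30.9 20.2 3.2 -0.0 0.0 6.1
-28.6 23.3 3.2 -0.0 0.0 6.1
-25.9 26.2 3.2 -0.0 0.0 6.1
-23.0 28.8 3.2 -0.0 0.0 6.1
-19.8 31.1 3.2 -0.0 0.0 6.1
-16.4 33.1 3.2 -0.0 0.0 6.1
-12.8 34.6 3.2 -0.0 0.0 6.1
-9.0 35.8 3.2 -0.0 0.0 6.1
```

```bash
python3 -m jog '0 -22.6 -29.2 0 0 0 6.1;0 -25.5 -26.6 0 0 0 6.1;0 -28 -24 0 0 0 6.1;0 -31 -21 0 0 0 6.1;0 -33 -17 0 0 0 6.1' 
python3 -m jog '0 -34 -14 0 0 0 6.1;0 -35.5 -10 0 0 0 6.1;0 -36 -6 0 0 0 6.1;0 -37 -2 0 0 0 6.1;0 -37 2 0 0 0 6.1'
python3 - <<'E'
from plan import *
plan([459,-190,160],down(25.2))
E
```

```text
clock: 0.92
eef_pos: [273.0, 408.7, 230.0]
tcp_rot: [3.138, -0.003, 2.238]
contact_force: [0.8, -0.7, 0.6]
opening: 1.0
clock: 1.33
eef_pos: [324.2, 223.4, 229.9]
tcp_rot: [3.138, -0.006, 1.681]
contact_force: [1.2, -0.1, 0.1]
opening: 1.001
rows needed 12 dist 440.4 rot 71.1 err tool [-426.1   88.3   67.9] [-0.   -0.42 71.11]
-35.5 7.4 5.7 -0.0 -0.04 5.93
-34.6 11.0 5.7 -0.0 -0.04 5.93
-33.2 14.5 5.7 -0.0 -0.04 5.93
-31.6 17.8 5.7 -0.0 -0.04 5.93
-29.5 21.0 5.7 -0.0 -0.04 5.93
-27.2 23.9 5.8 -0.0 -0.04 5.93
-24.6 26.6 5.8 -0.0 -0.04 5.93
-21.7 29.0 5.8 -0.0 -0.04 5.93
-18.6 31.1 5.8 -0.0 -0.04 5.93
-15.3 32.9 5.8 -0.0 -0.04 5.93
-11.8 34.3 5.8 -0.0 -0.04 5.93
-8.2 35.3 5.8 -0.0 -0.04 5.93
```

```bash
python3 -m jog '0 -35.5 7.4 5.7 0 0 6;0 -34.6 11 5.7 0 0 6;0 -33 14.5 5.7 0 0 6;0 -31.6 18 5.7 0 0 6;0 -29.5 21 5.7 0 0 6' 
python3 -m jog '0 -27 24 5.7 0 0 6;0 -24.6 26.6 5.7 0 0 6;0 -22 29 5.7 0 0 6;0 -18.6 31 5.7 0 0 6;0 -15 33 5.7 0 0 6'
python3 -m jog '0 -12 34 5.7 0 0 5.9;0 -8 35.5 5.7 0 0 5.9'
python3 - <<'E'
from plan import *
plan([459,-190,90],down(25.2)); print(cur()[2]['qpos'])
E
```

```text
clock: 1.75
eef_pos: [380.3, 42.6, 202.6]
tcp_rot: [3.135, -0.013, 1.132]
contact_force: [1.5, 0.2, 0.1]
opening: 0.999
clock: 2.17
eef_pos: [430.5, -142.0, 173.8]
tcp_rot: [3.139, -0.019, 0.58]
contact_force: [1.3, -0.1, 0.3]
opening: 0.998
clock: 2.33
eef_pos: [448.7, -216.6, 162.0]
tcp_rot: [-3.141, -0.021, 0.362]
contact_force: [0.7, 0.6, 0.6]
opening: 0.998
rows needed 3 dist 77.4 rot 4.6 err tool [ 17.6 -21.2  72.3] [ 0.02 -1.18 -4.45]
5.9 -7.1 24.1 0.01 -0.39 -1.48
6.2 -6.9 24.1 0.01 -0.39 -1.48
6.6 -6.7 24.0 0.01 -0.39 -1.48
[-0.46346738  0.23422444  1.97627933  0.01958536  0.91756597  0.73332552]
```

```bash
python3 -m jog '0 6 -7 18 0 -0.4 -1.5;0 6 -7 18 0 -0.4 -1.5;0 5 -7 18 0 -0.4 -1.5;0 0 0 0 0 0 0' 
python3 - <<'E'
from plan import *
plan([459,-190,70],down(25.2)); 
cv2.imwrite('pics/g1.png',optics.grab_frame('scene')[180:330,130:330,::-1].repeat(3,0).repeat(3,1))
E
```

```text
clock: 2.67
eef_pos: [460.8, -201.2, 106.8]
tcp_rot: [3.135, -0.002, 0.424]
contact_force: [-1.1, 1.2, -0.2]
opening: 0.999
rows needed 2 dist 38.5 rot 1.0 err tool [  2.9 -11.2  36.7] [ 0.39 -0.13 -0.89]
1.5 -5.6 18.4 0.19 -0.07 -0.44
1.5 -5.5 18.4 0.19 -0.07 -0.44
```

View pics/g1.png

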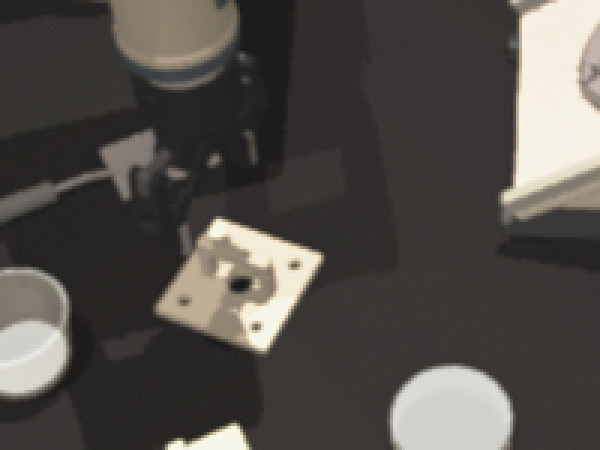

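```bash
python3 -m jog '0 2 -6 18 0.2 0 -0.5;0 1 -5 18 0.2 0 -0.4;0 0 0 0 0 0 0;0 0 0 0 0 0 0' 
python3 - <<'E'
from plan import *
plan([459,-190,25.5],down(25.2)); 
E
```

```text
clock: 3.05
eef_pos: [462.5, -192.1, 75.8]
tcp_rot: [3.136, -0.008, 0.439]
contact_force: [0.3, -0.1, -0.2]
opening: 1.0
rows needed 2 dist 50.4 rot 0.5 err tool [-2.7 -3.7 50.2] [ 0.31 -0.43 -0.06]
-1.3 -1.8 25.1 0.16 -0.22 -0.03
-1.2 -1.8 25.1 0.16 -0.22 -0.03
```

```bash
python3 -m jog '0 -1.5 -2 18 0.2 -0.2 0;0 -1.5 -2 18 0.2 -0.2 0;0 0 0 8 0 0 0;0 0 0 4 0 0 0;0 0 0 0 0 0 0' 
python3 - <<'E'
from plan import *
plan([459,-190,25.5],down(25.2)); 
E
```

```text
clock: 3.47
eef_pos: [463.4, -192.9, 33.9]
tcp_rot: [3.135, -0.008, 0.437]
contact_force: [-0.1, -0.1, 0.0]
opening: 1.0
rows needed 1 dist 9.9 rot 0.6 err tool [-2.8 -4.6  8.3] [ 0.39 -0.45 -0.16]
-2.8 -4.6 8.3 0.39 -0.45 -0.16
```

```bash
python3 -m jog '0 -3 -5 8 0.4 -0.5 0;0 0 0 0 0 0 0' 
python3 - <<'E'
from plan import *
plan([459,-190,25.5],down(25.2)); 
E
```

```text
clock: 3.63
eef_pos: [459.5, -190.3, 27.1]
tcp_rot: [3.14, -0.0, 0.436]
contact_force: [0.0, 0.2, -0.5]
opening: 0.997
rows needed 1 dist 1.7 rot 0.2 err tool [-0.3 -0.4  1.6] [ 0.08 -0.01 -0.19]
-0.3 -0.4 1.6 0.08 -0.01 -0.19
```

```bash
python3 -m jog '120 0 0 1 0 0 -0.2;180 0 0 0 0 0 0;255 0 0 0 0 0 0;255 0 0 0 0 0 0;255 0 0 0 0 0 0' 60
python3 -m jog '255 0 0 0 0 0 0;255 0 0 0 0 0 0;255 0 0 0 0 0 0'
python3 -m jog '255 0 0 0 0 0 0;255 0 0 -15 0 0 0;255 0 0 -20 0 0 0;255 0 0 -20 0 0 0;255 0 0 -20 0 0 0'
```

```text
clock: 4.05
eef_pos: [460.5, -190.6, 27.5]
tcp_rot: [3.139, -0.002, 0.441]
contact_force: [0.3, -0.4, -0.3]
opening: 0.298
clock: 4.3
eef_pos: [460.5, -190.5, 27.8]
tcp_rot: [3.139, -0.002, 0.441]
contact_force: [-0.6, -1.0, -2.2]
opening: 0.126
clock: 4.72
eef_pos: [455.9, -188.6, 99.9]
tcp_rot: [-3.136, 0.006, 0.44]
contact_force: [0.5, -0.1, -2.7]
opening: 0.128
```

```bash
cat >> plan.py <<'E'
OFF=np.array([-1.2,0,27.8])
def seat(h,phi=-27.4,dx=0,dy=0): # TCP target with cover underside h above seat
    Rt=hubtool(phi); return H+HR@np.array([dx,dy,h])-Rt.apply(OFF),Rt
E
python3 - <<'E'
from plan import *
for ph in(-27.4,62.6):
    P,Rt=seat(90,ph); print(P); plan(P,Rt,vm=34)
E
```

```text
[515.14702415 123.1429786  222.1071868 ]
rows needed 11 dist 340.0 rot 35.9 err tool [ 185.8 -257.4 -121.8] [13.85 32.41  6.77]
16.9 -23.4 -11.1 1.26 2.95 0.62
17.2 -23.8 -9.7 1.26 2.95 0.62
17.4 -24.2 -8.3 1.26 2.95 0.62
17.5 -24.5 -6.8 1.26 2.95 0.62
17.5 -24.9 -5.4 1.26 2.95 0.62
17.5 -25.2 -3.9 1.26 2.95 0.62
17.4 -25.4 -2.5 1.26 2.95 0.62
17.2 -25.6 -1.0 1.26 2.95 0.62
17.0 -25.8 0.4 1.26 2.95 0.62
16.6 -26.0 1.8 1.26 2.95 0.62
16.2 -26.1 3.3 1.26 2.95 0.62
[513.698638   123.97697547 221.81286252]
rows needed 14 dist 340.4 rot 88.9 err tool [ 184.8 -258.8 -121.5] [-14.3   35.65 -80.18]
13.2 -18.5 -8.7 -1.02 2.55 -5.73
15.3 -16.9 -8.4 -1.02 2.55 -5.73
17.3 -15.1 -7.9 -1.02 2.55 -5.73
19.1 -13.2 -7.4 -1.02 2.55 -5.73
20.6 -11.1 -6.7 -1.02 2.55 -5.73
21.9 -8.8 -5.9 -1.02 2.55 -5.73
22.9 -6.5 -5.1 -1.02 2.55 -5.73
23.6 -4.1 -4.1 -1.02 2.55 -5.73
24.1 -1.6 -3.1 -1.02 2.55 -5.73
24.2 0.8 -2.1 -1.02 2.55 -5.73
24.1 3.3 -0.9 -1.02 2.55 -5.73
23.6 5.7 0.2 -1.02 2.55 -5.73
22.9 8.0 1.4 -1.02 2.55 -5.73
21.9 10.2 2.5 -1.02 2.55 -5.73
```

```bash
python3 -m jog '255 0 0 -35 0 0 0;255 0 0 -38 0 0 0;255 0 0 -38 0 0 0;255 0 0 -30 0 0 0;255 0 0 0 0 0 0'
python3 - <<'E'
from plan import *
print(cur()[2]['qpos']);cv2.imwrite('pics/l1.png',optics.grab_frame('scene')[:,:,::-1])
P,Rt=seat(90); plan(P,Rt,vm=34)
E
```

```text
clock: 5.13
eef_pos: [455.4, -188.3, 248.2]
tcp_rot: [-3.134, 0.008, 0.44]
contact_force: [0.7, -0.5, -1.9]
opening: 0.13
[-3.94592128e-01  1.33939768e-01  1.88314720e+00 -9.16200693e-04
  1.13541161e+00  7.36245021e-01]
rows needed 10 dist 317.8 rot 36.0 err tool [ 187.7 -255.3   24.3] [13.68 32.6   6.7 ]
18.8 -25.5 2.4 1.37 3.26 0.67
18.3 -25.7 4.1 1.37 3.26 0.67
17.7 -25.8 5.7 1.37 3.26 0.67
17.0 -25.8 7.3 1.37 3.26 0.67
16.3 -25.8 8.9 1.37 3.26 0.67
15.4 -25.8 10.4 1.37 3.26 0.67
14.5 -25.7 11.9 1.37 3.26 0.67
13.5 -25.5 13.3 1.37 3.26 0.67
12.4 -25.4 14.6 1.37 3.26 0.67
11.2 -25.1 15.9 1.37 3.26 0.67
```

View pics/l1.png

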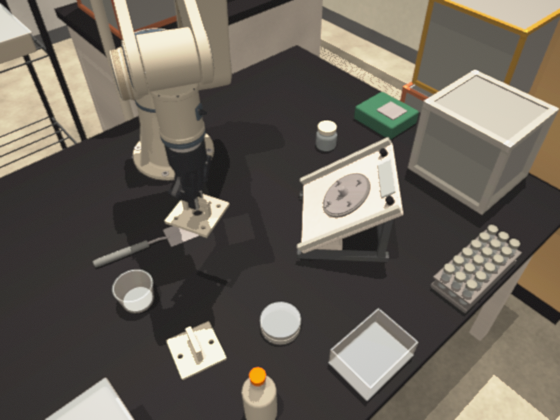

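```bash
python3 -m jog '255 18.8 -25.5 2.4 1.4 3.3 0.7;255 18.3 -25.7 4 1.4 3.3 0.7;255 17.7 -25.8 5.7 1.4 3.3 0.7;255 17 -25.8 7.3 1.4 3.3 0.7;255 16.3 -25.8 8.9 1.4 3.3 0.7'
python3 - <<'E'
from plan import *
P,Rt=seat(90); plan(P,Rt,vm=30)
E
```

```text
clock: 5.6
eef_pos: [483.4, -30.2, 227.9]
tcp_rot: [-2.992, -0.274, 0.348]
contact_force: [-0.8, -0.1, -3.8]
opening: 0.126
rows needed 6 dist 156.7 rot 17.4 err tool [  77.5 -127.7   47.4] [ 6.55 15.91  2.65]
12.9 -21.3 7.9 1.09 2.65 0.44
12.4 -21.2 8.9 1.09 2.65 0.44
11.8 -21.1 9.9 1.09 2.65 0.44
11.1 -21.0 10.8 1.09 2.65 0.44
10.4 -20.9 11.7 1.09 2.65 0.44
9.7 -20.7 12.5 1.09 2.65 0.44
```

```bash
python3 -m jog '255 13 -21.3 8 1.1 2.6 0.4;255 12.4 -21.2 9 1.1 2.6 0.4;255 11.8 -21 10 1.1 2.6 0.4;255 11 -21 10.8 1.1 2.6 0.4;255 8 -15 8 1.1 2.6 0.4'
python3 -m jog '255 0 0 0 0 0 0;255 0 0 0 0 0 0'
python3 - <<'E'
from plan import *
P,Rt=seat(70); plan(P,Rt,vm=30); print(cur()[2]['qpos'],cur()[2]['contact_force'])
E
```

```text
clock: 6.02
eef_pos: [501.3, 96.5, 212.2]
tcp_rot: [-2.85, -0.48, 0.247]
contact_force: [0.5, 0.2, -3.0]
opening: 0.126
clock: 6.18
eef_pos: [496.5, 98.6, 206.7]
tcp_rot: [-2.846, -0.471, 0.246]
contact_force: [0.4, -0.2, -3.3]
opening: 0.129
rows needed 2 dist 42.3 rot 3.7 err tool [ 29.8 -19.4  22.9] [ 0.49  3.69 -0.3 ]
14.9 -9.7 11.5 0.24 1.85 -0.15
14.5 -9.6 12.0 0.24 1.85 -0.15
[-0.09531769  0.06425339  2.20336026  0.74664694  0.66629452  0.606811  ] [ 0.43492744 -0.19190329 -3.26867856]
```

```bash
python3 -m jog '255 16 -10 8 0.3 2 0;255 15 -10 8 0.3 1.9 0;255 0 0 0 0 0 0'
python3 - <<'E'
from plan import *
P,Rt=seat(60); plan(P,Rt,vm=30); print(cur()[2]['contact_force'])
E
python3 -m jog '255 0 0 0 0 0 0;255 0 0 0 0 0 0'
python3 - <<'E'
from plan import *
P,Rt=seat(60); plan(P,Rt,vm=30); print(cur()[2]['contact_force'])
for n in('scene','top'): cv2.imwrite(f'pics/h1{n}.png',optics.grab_frame(n)[80:290,(240 if n=='scene' else 120):(440 if n=='scene' else 320),::-1].repeat(2,0).repeat(2,1))
E
```

```text
clock: 6.43
eef_pos: [520.0, 127.9, 208.9]
tcp_rot: [-2.826, -0.529, 0.222]
contact_force: [-0.2, -0.1, -2.7]
opening: 0.13
rows needed 1 dist 15.5 rot 0.5 err tool [ 1.8 -1.  15.3] [ 0.02  0.15 -0.45]
1.8 -1.0 15.3 0.02 0.15 -0.45
[-0.18965001 -0.09238833 -2.71743023]
clock: 6.6
eef_pos: [518.9, 126.8, 207.2]
tcp_rot: [-2.828, -0.525, 0.224]
contact_force: [-0.5, -0.2, -2.8]
opening: 0.125
rows needed 1 dist 15.4 rot 0.6 err tool [ 3.9 -2.1 14.7] [ 0.06  0.42 -0.45]
3.9 -2.1 14.7 0.06 0.42 -0.45
[-0.48593237 -0.17049716 -2.83919893]
```

View pics/h1scene.png

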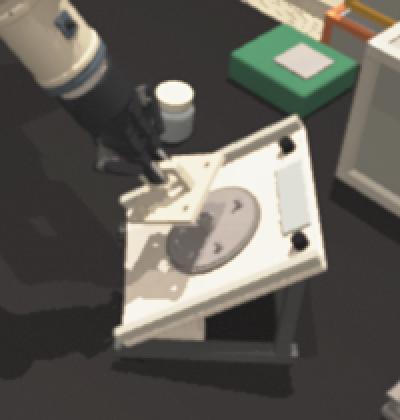

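View pics/h1top.png

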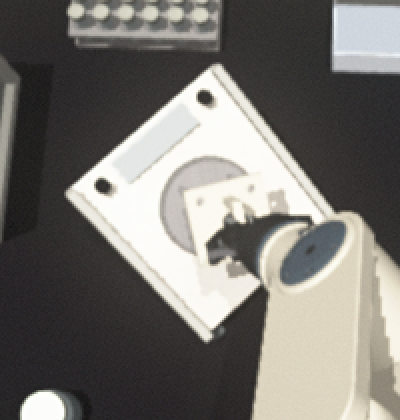

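```bash
cat > ov.py <<'E'
from plan import *
import sys
def overlay(tag,boxes):
    p,R,s=cur()
    for n in('scene','top'):
        im=optics.grab_frame(n)[:,:,::-1].copy(); x,y,w,h=boxes[n];k=8
        t=cv2.resize(im[y:y+h,x:x+w],None,fx=k,fy=k,interpolation=cv2.INTER_CUBIC)
        def dr(pts,col,rad):
            L=p+R.apply(np.array(OFF)+np.array(pts)*[1,-1,-1])
            for u in proj(n,L): cv2.circle(t,(int((u[0]-x+.5)*k),int((u[1]-y+.5)*k)),rad,col,1)
        dr([[a,b,8] for a in(-33,33) for b in(-33,33)],(0,0,255),6)
        dr([[a,b,8] for a in(-50,50) for b in(-50,50)],(0,200,0),4)
        cv2.imwrite(f'pics/{tag}_{n}.png',t)
E
python3 - <<'E'
from ov import *
overlay('o1',{'scene':(295,145,70,60),'top':(205,155,70,70)})
E
```

```text
(no output)
```

View pics/o1_scene.png

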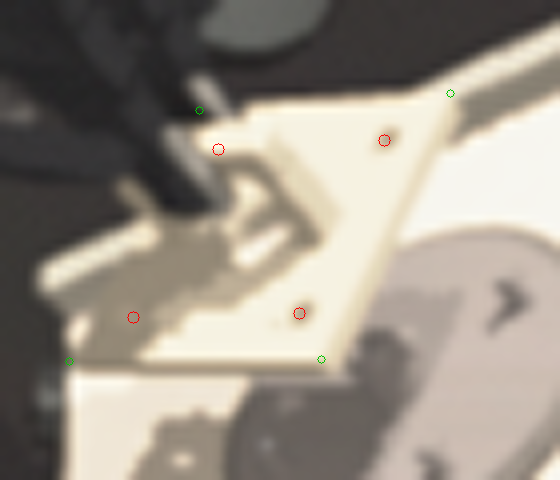

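View pics/o1_top.png

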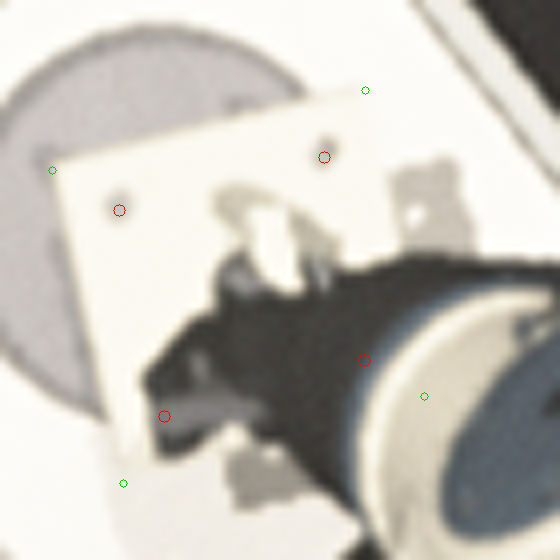

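```bash
sed -i 's/OFF=np.array(\[-1.2,0,27.8\])/OFF=np.array([-0.4,0,27.8])/' plan.py
python3 - <<'E'
from plan import *
P,Rt=seat(30); plan(P,Rt,vm=23); print(cur()[2]['contact_force'])
E
```

```text
rows needed 2 dist 45.2 rot 0.6 err tool [ 2.6 -2.  45.1] [ 0.07  0.32 -0.47]
1.3 -1.0 22.5 0.03 0.16 -0.23
1.2 -1.0 22.6 0.03 0.16 -0.23
[ 0.31008507  0.82518489 -2.44172998]
```

```bash
python3 -m jog '255 2.5 -1.5 15 0 0.5 -0.2;255 2.5 -1.5 15 0 0.5 -0.2;255 0 0 0 0 0 0;255 0 0 0 0 0 0'
python3 - <<'E'
from ov import *
P,Rt=seat(24); plan(P,Rt,vm=23); print(cur()[2]['contact_force'])
overlay('o2',{'scene':(300,155,70,60),'top':(195,145,70,70)})
E
```

```text
clock: 7.13
eef_pos: [535.5, 141.4, 187.1]
tcp_rot: [-2.83, -0.547, 0.223]
contact_force: [-0.0, 0.4, -3.3]
opening: 0.122
rows needed 1 dist 22.0 rot 0.8 err tool [-3.9 -0.6 21.7] [ 0.21 -0.81 -0.08]
-3.9 -0.6 21.7 0.21 -0.81 -0.08
[-0.02805453  0.42770096 -3.28230502]
```

View pics/o2_scene.png

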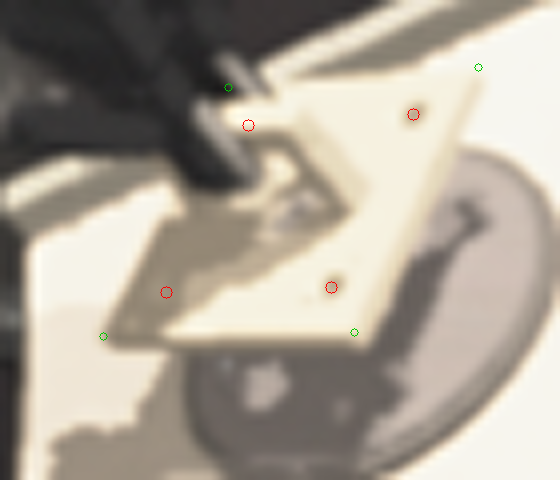

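View pics/o2_top.png

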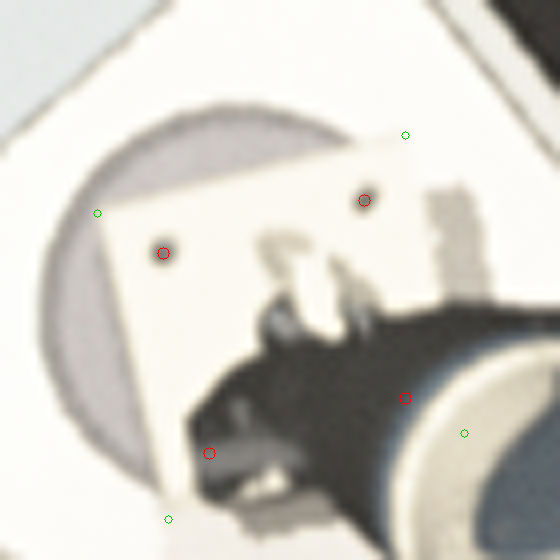

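```bash
python3 -m jog '255 -3 -0.5 12 0.1 -0.8 0;255 0 0 0 0 0 0'
python3 - <<'E'
from ov import *
P,Rt=seat(22); plan(P,Rt,vm=23); print(cur()[2]['contact_force'])
E
```

```text
clock: 7.4
eef_pos: [538.0, 145.3, 177.6]
tcp_rot: [-2.832, -0.536, 0.228]
contact_force: [-1.2, -0.1, -2.8]
opening: 0.126
rows needed 1 dist 13.3 rot 0.2 err tool [-1.7 -0.5 13.2] [ 0.16 -0.11 -0.06]
-1.7 -0.5 13.2 0.16 -0.11 -0.06
[-1.19775626 -0.07716257 -2.79336848]
```

```bash
python3 -m jog '255 -1.2 -0.4 7 0.1 0 0;255 0.3 0 4 0 0 0'
python3 - <<'E'
from ov import *
P,Rt=seat(16); plan(P,Rt,vm=23); print(cur()[2]['contact_force'],cur()[2]['wrist_torque'])
E
```

```text
clock: 7.57
eef_pos: [542.0, 149.4, 169.8]
tcp_rot: [-2.83, -0.538, 0.228]
contact_force: [0.6, -0.6, -3.8]
opening: 0.125
rows needed 1 dist 9.8 rot 0.3 err tool [-1.8 -0.3  9.6] [ 0.08 -0.23 -0.03]
-1.8 -0.3 9.6 0.08 -0.23 -0.03
[ 0.63623622 -0.57596764 -3.79857702] [-0.48076777  0.44447864 -0.00283628]
```

```bash
python3 -m jog '255 -2 -0.3 3 0 -0.2 0;255 0 0 1 0 0 0'
python3 - <<'E'
from ov import *
P,Rt=seat(16); plan(P,Rt,vm=23); print(cur()[2]['contact_force'],cur()[2]['wrist_torque'])
E
python3 -m jog '255 0 0 3 0 0 0;255 0 0 1 0 0 0'
python3 - <<'E'
from ov import *
P,Rt=seat(16); plan(P,Rt,vm=23); print(cur()[2]['contact_force'],cur()[2]['wrist_torque'])
E
```

```text
clock: 7.73
eef_pos: [542.0, 150.7, 166.1]
tcp_rot: [-2.831, -0.535, 0.229]
contact_force: [-0.0, -0.4, -3.3]
opening: 0.123
rows needed 1 dist 6.1 rot 0.1 err tool [-0.2 -0.1  6.1] [ 0.1  -0.08 -0.03]
-0.2 -0.1 6.1 0.1 -0.08 -0.03
[-0.0175861  -0.39432301 -3.29752086] [-0.43951324  0.44130983 -0.03232925]
clock: 7.9
eef_pos: [543.8, 152.3, 163.3]
tcp_rot: [-2.831, -0.536, 0.229]
contact_force: [-0.2, 0.7, -2.5]
opening: 0.122
rows needed 1 dist 2.4 rot 0.2 err tool [-0.6 -0.2  2.4] [ 0.12 -0.12 -0.02]
-0.6 -0.2 2.4 0.12 -0.12 -0.02
[-0.23985821  0.74137988 -2.48278646] [-0.45290305  0.38434723  0.06211303]
```

```bash
python3 -m jog '255 -0.5 -0.2 3 0 0 0;255 0 0 1 0 0 0'
python3 - <<'E'
from ov import *
P,Rt=seat(10); plan(P,Rt,vm=23); print(cur()[2]['contact_force'],cur()[2]['wrist_torque'])
E
python3 -m jog '255 0 0 3 0 0 0;255 0 0 1 0 0 0'
python3 - <<'E'
from ov import *
P,Rt=seat(10); plan(P,Rt,vm=23); print(cur()[2]['contact_force'],cur()[2]['wrist_torque'])
E
```

```text
clock: 8.07
eef_pos: [545.2, 154.0, 159.9]
tcp_rot: [-2.831, -0.537, 0.229]
contact_force: [-1.1, -0.8, -2.6]
opening: 0.126
rows needed 1 dist 4.3 rot 0.2 err tool [-0.4 -0.   4.3] [ 0.13 -0.16 -0.02]
-0.4 -0.0 4.3 0.13 -0.16 -0.02
[-1.11315849 -0.76843871 -2.56665359] [-0.46159821  0.4288514  -0.03683935]
clock: 8.23
eef_pos: [547.0, 155.8, 156.4]
tcp_rot: [-2.831, -0.537, 0.229]
contact_force: [-0.0, 0.6, -3.5]
opening: 0.126
rows needed 1 dist 0.4 rot 0.2 err tool [-0.4 -0.1 -0. ] [ 0.13 -0.17 -0.02]
-0.4 -0.1 -0.0 0.13 -0.17 -0.02
[-0.00615329  0.55455392 -3.4851088 ] [-0.44280724  0.42625272 -0.02578367]
```

```bash
python3 -m jog '255 -0.4 -0.1 3 0 0 0;255 0 0 1 0 0 0'
python3 - <<'E'
from ov import *
P,Rt=seat(0); plan(P,Rt,vm=23); print(cur()[2]['contact_force'],cur()[2]['wrist_torque'])
E
python3 -m jog '255 0 0 3 0 0 0;255 0 0 1 0 0 0'
python3 - <<'E'
from ov import *
P,Rt=seat(0); plan(P,Rt,vm=23); print(cur()[2]['contact_force'],cur()[2]['wrist_torque'])
E
```

```text
clock: 8.4
eef_pos: [548.5, 157.6, 152.5]
tcp_rot: [-2.831, -0.537, 0.229]
contact_force: [-0.6, 0.3, -2.8]
opening: 0.127
rows needed 1 dist 5.5 rot 0.2 err tool [-0.1  0.1  5.5] [ 0.13 -0.17 -0.02]
-0.1 0.1 5.5 0.13 -0.17 -0.02
[-0.55027448  0.33355627 -2.77933004] [-0.39537534  0.46529199 -0.04997167]
clock: 8.57
eef_pos: [550.3, 159.4, 148.8]
tcp_rot: [-2.831, -0.537, 0.229]
contact_force: [-0.2, 0.3, -2.8]
opening: 0.127
rows needed 1 dist 1.0 rot 0.2 err tool [-0.  0.  1.] [ 0.13 -0.16 -0.02]
-0.0 0.0 1.0 0.13 -0.16 -0.02
[-0.23038678  0.28760332 -2.80497928] [-0.43436015  0.42959395 -0.02268179]
```

```bash
python3 -m jog '255 0 0 1.5 0 0 0;255 0 0 1 0 0 0'
python3 - <<'E'
from ov import *
P,Rt=seat(0); plan(P,Rt,vm=23); print(cur()[2]['contact_force'],cur()[2]['wrist_torque'])
overlay('o3',{'scene':(310,160,70,60),'top':(190,145,70,70)})
E
```

```text
clock: 8.73
eef_pos: [550.6, 159.7, 148.4]
tcp_rot: [-2.832, -0.539, 0.229]
contact_force: [-21.8, -17.8, 29.0]
opening: 0.125
rows needed 1 dist 0.4 rot 0.3 err tool [-0.1  0.1  0.4] [ 0.14 -0.27  0.03]
-0.1 0.1 0.4 0.14 -0.27 0.03
[-21.78747198 -17.84921936  28.97292149] [-0.67906942  1.32543699  0.27440156]
```

View pics/o3_scene.png

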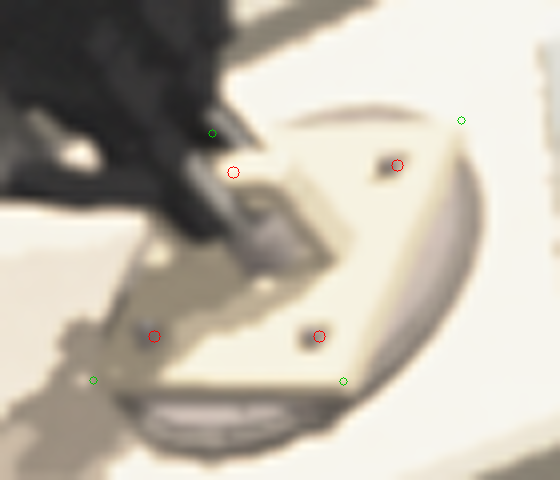

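View pics/o3_top.png

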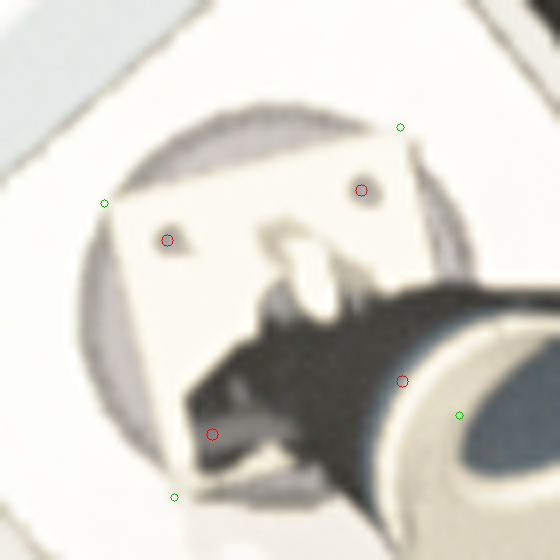

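```bash
python3 -m jog '255 0 0 -0.3 0 0 0;255 0 0 0 0 0 0' 30
python3 -m jog '200 0 0 0 0 0 0;150 0 0 0 0 0 0;100 0 0 0 0 0 0;60 0 0 0 0 0 0;0 0 0 0 0 0 0'
```

```text
clock: 9.0
eef_pos: [550.3, 159.1, 149.4]
tcp_rot: [-2.832, -0.54, 0.228]
contact_force: [0.4, -0.1, -2.4]
opening: 0.123
clock: 9.42
eef_pos: [552.0, 159.6, 150.5]
tcp_rot: [-2.831, -0.543, 0.228]
contact_force: [-0.9, -0.3, -0.3]
opening: 0.773
```

```bash
python3 -m jog '0 0 0 0 0 0 0;0 0 0 0 0 0 0;0 0 0 0 0 0 0;0 0 0 0 0 0 0'
python3 - <<'E'
from ov import *
P,Rt=seat(0); plan(P,Rt,vm=23); print(cur()[2]['contact_force'],cur()[2]['wrist_torque'])
E
```

```text
clock: 9.75
eef_pos: [552.3, 159.8, 150.4]
tcp_rot: [-2.831, -0.543, 0.228]
contact_force: [-0.1, 0.7, 0.9]
opening: 1.003
rows needed 1 dist 3.0 rot 0.5 err tool [-2.7  0.   1.3] [ 0.15 -0.5   0.04]
-2.7 0.0 1.3 0.15 -0.5 0.04
[-0.12854763  0.73896433  0.88825684] [-0.15539744  0.21679056  0.03308518]
```

```bash
python3 -m jog '0 -1 0 -12 0 0 0;0 0 0 -20 0 0 0;0 0 0 -30 0 0 0;0 0 0 -35 0 0 0;0 0 0 -35 0 0 0'
python3 -m jog '0 -25 15 -20 0 0 0;0 -25 25 -20 0 0 0;0 -20 30 -10 0 0 0;0 -20 30 -5 0 0 0;0 -20 30 0 0 0 0'
python3 -m jog '0 -20 30 -5 0 0 0;0 -10 30 -5 0 0 0;0 0 0 0 0 0 0'
python3 - <<'E'
from ov import *
for n,(x,y,w,h) in {'scene':(300,150,100,80),'top':(180,140,100,80)}.items():
    f=optics.grab_frame(n)[:,:,::-1]; cv2.imwrite(f'pics/f_{n}full.png',f)
    cv2.imwrite(f'pics/f_{n}.png',cv2.resize(f[y:y+h,x:x+w],None,fx=7,fy=7,interpolation=cv2.INTER_CUBIC))
E
```

```text
clock: 10.17
eef_pos: [493.5, 105.6, 254.0]
tcp_rot: [-2.83, -0.529, 0.229]
contact_force: [0.6, 0.7, 0.5]
opening: 1.002
clock: 10.58
eef_pos: [427.9, -58.2, 220.8]
tcp_rot: [-2.844, -0.55, 0.243]
contact_force: [0.5, -0.6, -0.5]
opening: 1.002
clock: 10.83
eef_pos: [419.8, -129.5, 195.9]
tcp_rot: [-2.847, -0.551, 0.239]
contact_force: [1.7, -0.6, 0.6]
opening: 0.998
```

View pics/f_scene.png

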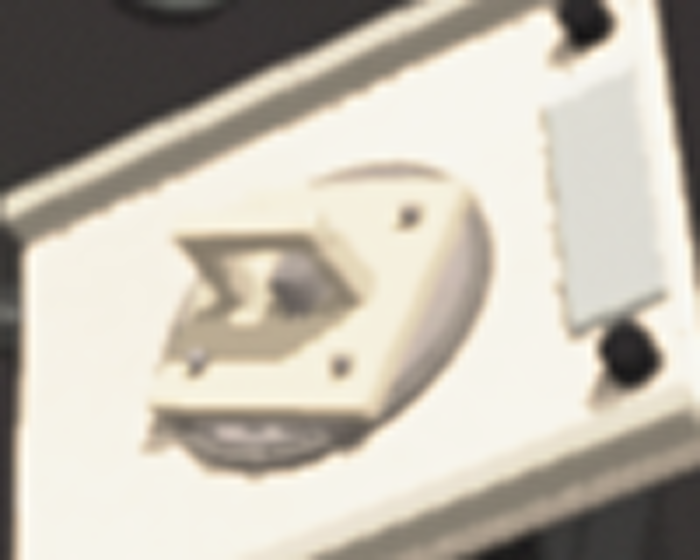

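View pics/f_top.png

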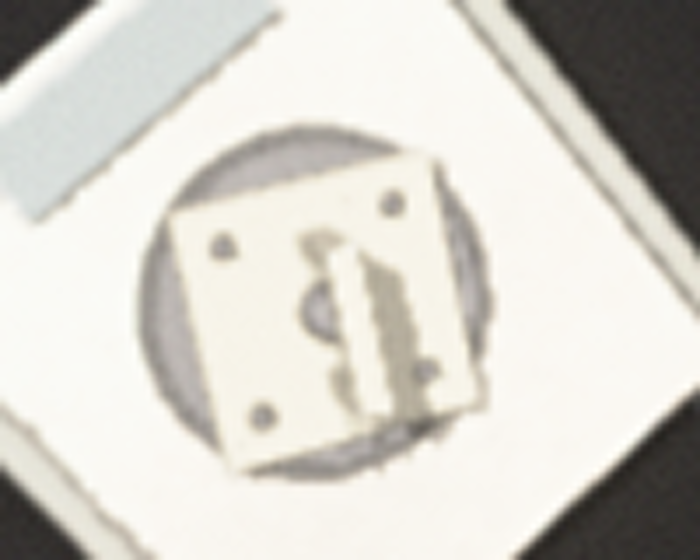

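View pics/f_scenefull.png

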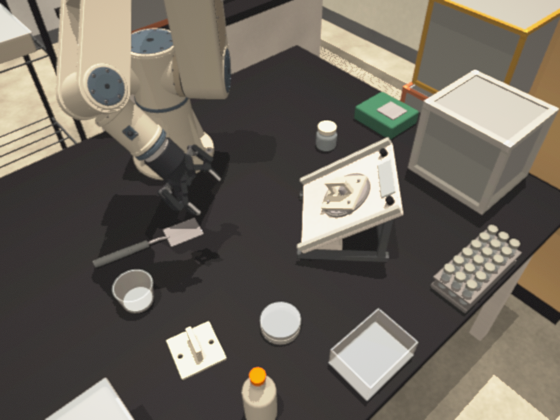

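```bash
python3 - <<'E'
from ov import *
S=lambda p:((p[0]+.5)/7-.5+300,(p[1]+.5)/7-.5+150);T=lambda p:((p[0]+.5)/7-.5+180,(p[1]+.5)/7-.5+140)
for a,b in[((460,185),(170,212)),((375,413),(433,158)),((155,406),(487,405)),((409,215),(223,247)),((341,366),(392,203)),((196,360),(427,371))]:
    p,e=tri(S(a),T(b)); print((HR.T@(p-H)).round(1),e.round(1))
print(cur()[2]['clock'])
E
```

```text
[63.8 18.5  8.9] 3.1
[ 17.3 -68.3   5.3] 7.3
[-69.6 -23.5   8.4] 7.4
[42.8 12.7 10.9] 0.8
[ 12.3 -45.7  10.1] 0.8
[-45.4 -14.7  12.2] 0.3
10.9333
```

```bash
python3 - <<'E'
from ov import *
f=cv2.imread('pics/f_scenefull.png');a=cv2.resize(f[160:220,310:380],None,fx=8,fy=8,interpolation=cv2.INTER_CUBIC)
b=cv2.imread('pics/o3_scene.png')
t=cv2.imread('pics/f_topfull.png');c=cv2.resize(t[145:215,190:260],None,fx=8,fy=8,interpolation=cv2.INTER_CUBIC);d=cv2.imread('pics/o3_top.png')
def sh(p,q,box):
    x,y,w,h=box;P,Q=[cv2.cvtColor(i,6)[y:y+h,x:x+w].astype(np.float32) for i in(p,q)]
    s,rr=cv2.phaseCorrelate(P,Q,cv2.createHanningWindow((w,h),cv2.CV_32F));print(np.round(np.array(s)/8,2),'px',round(rr,2))
for bx in((200,360,150,60),(340,200,110,160),(270,300,90,110)): sh(b,a,bx)
for bx in((120,120,220,70),(80,200,70,200),(140,210,60,60)): sh(d,c,bx)
E
```

```text
[-15.47  24.64] px 0.0
[0.01 0.01] px 0.62
[0.07 0.02] px 0.35
[ 0.06 -0.02] px 0.5
[-0.06  0.01] px 0.36
[-2.84  2.7 ] px -0.01
```

```bash
python3 - <<'E'
from rig import ticket
print(ticket.sign_off())
E
```

```text
the job is handed in; nothing more can be done
None
```

The white cover is fitted on the hub over the spigot and all four studs, with its handle outwards. I let go of it, moved the arm clear and handed the job in at about 11 s on the clock.

**Fitting:** From the top camera I judged the stud ring to be turned about -27° from its mark. I lowered the cover at that angle, and it slid past the spigot and studs with no measurable contact force. The only resistance came at about 0.4 mm above the computed seat. The wrist force there was about 40 N, well under the 120 N limit. I eased off, opened the fingers and drew straight back.

**Last checks:**
- **Position:** In four of the six picture patches I compared, the released cover had shifted by no more than 0.07 pixel from where it was when pressed home. The other two patches were spoiled by changed shadows and gave no usable match.
- **Height:** Locating points from both cameras was too coarse to confirm the plate's height to the millimetre. Plate corners came out at 5–9 mm with rays missing each other by 3–7 mm, and hole and stud marks at 10–12 mm. That it is fully home rests on the pressed-home contact and the lack of movement since.
- **Studs:** The last pictures show the plate lying flat, with marks at all four corner holes where the studs come through.
- **Other items:** By eye, the other cover, the larva cup, the dishes and the jar are where they were in the scene view.

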